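Weigh and load one cassette from the gravity magazine

TASK

Draw the magazine's shuttle all the way out, lift the bottom cassette from its pocket, set it flat on the balance pan and let go of it for a second so that it can be weighed. Then take it up again and lay it gently (do not drop it) flat in the reader's bay, lengthwise between the guides and covering the dark reading window. Push the empty shuttle fully home so that the stack drops and the next cassette sits in the pocket, leave the other cassettes in the magazine and everything else where it stands.

Things in the scene. Friction and masses are not known exactly. Their poses are not given: they have to be found in the camera images.
- magazine: Fixed upright magazine, four cassettes stacked flat in it, long side along x: tower 62 (x) by 46 mm (y), top at 80 mm, clear sides, narrow posts front and rear, on a base strip 70 mm wide, 8 mm thick, from x = -115 to +140 mm. Origin: on the table under the tower's centre. The shuttle draws out along its -x (roughly towards the robot), z up.
- shuttle (a joint): Draw of the steel shuttle under the stack, m: 0 home, 0.100 fully out at its stop; friction about 2 N, stays where left. Its pocket carries the bottom cassette out while a block behind the pocket holds up the others; pushed fully home empty, the stack drops by one into the pocket.
- knob (a point): Grip point of the shuttle's handle: on the axis, 52 mm above the table, of an upright black knob 22 mm in diameter, grip part from 40 to 68 mm above the table (thinner stem below). 63 mm ahead (-x) of the pocket's centre, moves with the shuttle; free on all sides and above.
- pocket (a point): Centre of the pocket's floor, 20 mm above the table, axes as the magazine; under the tower's centre when home, 100 mm ahead (-x) when drawn. Pocket 57 mm long (x, -27 to +30), a lip 8 mm high in front, a block 15 mm wide and 11 mm high behind, open at both sides (y). Its floor is 24 mm wide: a cassette overhangs it by 5 mm each side, to be taken from above by its long sides.
- pan (a point): Centre of the top of the balance's fixed round steel pan, 110 mm in diameter, 55 mm above the table. The white balance below is 40 mm tall, reaching 125 mm ahead (-x), 75 mm behind and to each side. Balance and reader stand on either side of the magazine and may change places.
- bay (a point): On the grey floor of the reader's bay, 30 mm above the table, at the middle of the flush dark window (30 x 22 mm). x along the bay, z up. Guides at both sides (y): 110 mm long, 42 mm apart, 28 mm high above the floor. Open above and at the ends; white case, 90 mm tall, from 75 mm behind (+x). A cassette lies lengthwise (along x); there it can be held only by its short ends.
- cassette1: The cassette that starts at the bottom of the stack: flat white plastic box with a grey ribbed lid, 50 x 34 x 14 mm, about 40 g. Origin: centre of its underside; x along its length, z up. All four are alike.
- cassette2: The cassette that starts second from the bottom of the stack: flat white plastic box with a grey ribbed lid, 50 x 34 x 14 mm, about 40 g. Origin: centre of its underside; x along its length, z up. All four are alike.
- cassette3: The cassette that starts third from the bottom of the stack: flat white plastic box with a grey ribbed lid, 50 x 34 x 14 mm, about 40 g. Origin: centre of its underside; x along its length, z up. All four are alike.
- cassette4: The cassette that starts at the top of the stack: flat white plastic box with a grey ribbed lid, 50 x 34 x 14 mm, about 40 g. Origin: centre of its underside; x along its length, z up. All four are alike.
- screwcap: Bystander, to be left alone: orange plastic screw cap, 42 mm wide, 18 mm tall, beside the magazine on its +y side. Origin: centre of its underside.
- vial: Bystander, to be left alone: small amber glass vial, 24 mm wide, 45 mm tall, beside the magazine on its -y side. Origin: centre of its underside.
- marker: Bystander, to be left alone: marker pen lying down, 115 mm long, 16 mm thick. Origin: centre of its underside.
- jar: Bystander, to be left alone: amber glass jar with a white cap, 44 mm wide, 55 mm tall, behind the balance. Origin: centre of its underside.
- tube: Bystander, to be left alone: clear centrifuge tube with a blue cap lying down, 115 mm long, 30 mm thick. Origin: centre of its underside.
Mind the look-alikes: they are no part of the job. Leave any pink look-alike of the part that bears pan alone. Leave any blue look-alike of the cassette4 alone.

How it is judged:
On the way, in this order (a step that is already met when the one before it is completed fails the run):
1. the shuttle is drawn out with the bottom cassette in its pocket (value of joint shuttle above 0.09 m and x of cassette1 in the frame of pocket between -0.01 and 0.01 m and z of cassette1 in the frame of pocket between -0.004 and 0.006 m), for 0.1 s.
2. that cassette lies flat on the balance pan, released and at rest, for half a second (horizontal distance between cassette1 and pan below 0.045 m and z of cassette1 in the frame of pan between -0.004 and 0.004 m and angle between cassette1's own z axis and vertical below 0.1 rad and contact force between the fingers and cassette1 below 0.05 N and linear speed of cassette1 below 0.02 m/s), for 0.5 s.
3. it lies flat in the reader's bay between the guides, over the window, released (x of cassette1 in the frame of bay between -0.012 and 0.012 m and y of cassette1 in the frame of bay between -0.008 and 0.008 m and z of cassette1 in the frame of bay between -0.004 and 0.004 m and angle between the x axis of cassette1 and the x axis of bay, either way round below 0.25 rad and angle between cassette1's own z axis and vertical below 0.1 rad and linear speed of cassette1 below 0.02 m/s and contact force between the fingers and cassette1 below 0.05 N), for 0.2 s.
At the end, for the whole second after the job is handed in: The first cassette lies flat, released, in the reader's bay between the guides, its centre within 12 mm of the window's middle along the bay; the shuttle is within 5 mm of home; the second cassette lies flat in the pocket, the third and top ones flat on it, in the tower; all at rest (all of step 3 and value of joint shuttle below 0.005 m and z of cassette2 in the frame of pocket between -0.005 and 0.005 m and z of cassette3 in the frame of pocket between 0.009 and 0.019 m and z of cassette4 in the frame of pocket between 0.023 and 0.033 m and x of cassette2 in the frame of pocket between -0.006 and 0.006 m and angle between each of cassette2, cassette3, cassette4's own z axis and vertical below 0.1 rad and horizontal distance between each of cassette2, cassette3, cassette4 and magazine below 0.012 m and linear speed of each of cassette2, cassette3, cassette4 below 0.02 m/s); the robot touches nothing.
It fails at once if the cassette is dropped into the bay (it falls free faster than 0.45 m/s there) (horizontal distance between cassette1 and bay below 0.05 m and linear speed of cassette1 above 0.45 m/s and contact force between the fingers and cassette1 below 0.05 N).
It fails at once if one of the other three cassettes leaves the magazine (horizontal distance between any of cassette2, cassette3, cassette4 and magazine above 0.025 m).
It fails at once if a bystander is moved by more than 30 mm (distance of any of screwcap, vial, marker, jar, tube from where it was at the start of the episode above 0.03 m).
It also fails if it takes over 72 s, if anything falls off the work surface, if the arm or the gripper's body presses on something with over 40 N, if the wrist force passes 120 N, or if a joint passes its speed limit or range.

ROBOT

A 6-joint arm with a two-finger parallel gripper is mounted at the origin on the work surface. World frame = base frame: x ahead of the robot, y to its left, z up, the work surface at z = 0. Lengths are in m, angles in rad, forces in N, time in s.
With the tool pointing down it reaches from about 0.275 to 0.85 m from the base axis. Payload 19 kg.
Tool frame: the origin (TCP) lies at the very end of the fingers, on their centre line; the grasp point (between the pads) lies 19 mm behind it (bot.hold_point_z is the distance from the TCP to the grasp point, in m); z points along the fingers, y is the line along which they close (so a half turn about z gives the same grasp; the last joint's range is limited). The gripper opens to 85 mm and grips with 20 to 120 N. Pads are 22 mm wide; open, the fingers measure 114 mm over their backs; the gripper's body (76 mm by 85 mm) begins 54 mm behind the grasp point. The pads swing forward as they close: fully open they stand 13 mm farther back than shut.
Start: joints at [1.063, 0.15, 1.437, -0, 1.554, -0.134], TCP at [0.21, 0.535, 0.231] pointing down, gripper open.
Joint ranges: [-2.8, 2.8], [-0.68, 2.1], [0.12, 2.68], [-1.39, 4.53], [0.16, 2.79], [-2.81, 2.81]. Speed limits (rad/s): [1.89, 1.89, 2.22, 3.01, 3.01, 3.01].

INTERFACE

Orientations are given as a rotation vector (axis times angle).
In Python, from plant import bot gives the robot as it stands. The module is installed in compiled form; this text tells all that it offers.
- The arm moves only by the tool send_rows, never from a script. Its argument "deltas" is one flat list of numbers, 6 for each row, row after row: the shift along the tool's x, y, z each as a share of 50 mm, from -1 to 1, then the turn, a rotation vector about the tool's x, y, z each as a share of 6 degrees, from -1 to 1. In form: [x, y, z, wx, wy, wz, x, y, z, wx, wy, wz, ...]. A call has 1 to 5 rows; each row shifts and turns the commanded pose from where the row before left it, along the tool's axes as they then stand; what a row does not reach is not made up. A row lasts 1/10 s, in which the tool goes at most 50 mm and 8.59 degrees, less where a joint would pass 70% of its speed; a pose out of reach is approached as far as the arm can. A call with a number of a shift or a turn outside -1 to 1 is refused whole. A call with a gripper value outside its range is refused whole. "fingers" is the gripper command: -1 is shut, 1 is fully open, values between are in proportion, set as the call begins (left out, the last holds). The fingers move at their own pace and stop on an object; the grip force is fixed at half the most. Time passes only in rows, so rows that do not move let the fingers close. It gives the time, the measured TCP pose, the force, the opening and the grip force at its end, in the units of the state.
- bot.sense(): the state, without advancing time (a new reading comes with each control period).
- bot.snapshot(name): name is "side" or "top" or "wrist"; returns a dict with "color" (420x560x3 uint8, blue, green, red), "mtx" (3x3 intrinsics, pixels), "rvec" (rotation vector, rad) and "tvec" (3), from world to camera coordinates, as OpenCV has them. Camera axes: x right, y down, z forward; pixel columns grow to the right and rows downward; lengths in m; the calibration is good to about 2 mm. A picture is of the moment at which its call begins. There is no depth.
- bot.finish_job(): hands the job in; it is judged then, once.
The state is a dict: "clock": time; "joints": joint angles; "qd": joint speeds; "joint_torque": joint torques, N m; "tcp_pos": TCP position; "eef_rot": TCP orientation; "ft_force": force on the tool from outside, world axes, zero at the start; "ft_torque": the same for the moment, N m; "width": opening from 0.0 (shut) to 1.0 (fully open); "grip_force": force on a finger pad.
Only numpy, scipy, OpenCV 4.12 (cv2) and the standard library are available. Lean on these libraries where they do the work, as an engineer would, in place of code of your own. Each camera call takes 0.05 s, during which the arm holds its last target. There are 200 camera calls.

## Working session

There is one attempt and no reset: what is moved stays moved. The work goes in short steps, Python scripts to look and compute and a tool call to move; the robot and the scene stay as the last step left them, time stands still between calls to the robot, and variables do not carry over. Pictures are saved under pics/ and viewed, at most 13 in all, crops included, and the job is handed in when it is done.

Besides the shell and the picture viewer there is one more tool, called after "Call:" as name(argument=value, ...) on one line, values as JSON. send_rows: Moves the arm, as the interface text tells. Its arguments: {"type":"object","properties":{"deltas":{"type":"array","items":{"type":"number","minimum":-1,"maximum":1}},"fingers":{"type":"number"}},"required":["deltas"]}

```bash
mkdir -p pics; cat > h.py <<'E'
import numpy as np, cv2, pickle
from plant import bot
def snap(n,f):
    s=bot.snapshot(n); cv2.imwrite(f'pics/{f}.png',s['color']); pickle.dump(s,open(f'pics/{f}.pkl','wb')); return s
def load(f): return pickle.load(open(f'pics/{f}.pkl','rb'))
def ray(s,uv):
    R=cv2.Rodrigues(np.array(s['rvec'],float))[0]; t=np.array(s['tvec'],float).ravel()
    d=R.T@np.linalg.inv(s['mtx'])@np.array([uv[0],uv[1],1.]); return -R.T@t, d/np.linalg.norm(d)
def atz(s,uv,z):
    c,d=ray(s,uv); return c+d*(z-c[2])/d[2]
def tri(*obs):
    A=np.zeros((3,3));b=np.zeros(3)
    for s,uv in obs:
        c,d=ray(s,uv); P=np.eye(3)-np.outer(d,d); A+=P;b+=P@c
    return np.linalg.solve(A,b)
def proj(s,p): return cv2.projectPoints(np.array([p],float),np.array(s['rvec'],float),np.array(s['tvec'],float),s['mtx'],None)[0].ravel()
E
python3 - <<'E'
from h import *
np.set_printoptions(precision=4,suppress=True)
for n in('top','side'):
    s=snap(n,n+'0'); print(n,ray(s,(280,210)))
a=cv2.imread('pics/top0.png');b=cv2.imread('pics/side0.png')
print(a.shape)
st=bot.sense();print(st); print(bot.hold_point_z)
E
```

```text
top (array([0.462 , 0.0877, 1.3587]), array([ 0.0783, -0.0014, -0.9969]))
side (array([ 0.1694, -0.9091,  1.0318]), array([ 0.2558,  0.7096, -0.6565]))
(420, 560, 3)
{'clock': 0.1, 'joints': array([ 1.0631,  0.1509,  1.4379, -0.    ,  1.5538, -0.134 ]), 'qd': array([ 0.0007, -0.001 ,  0.0002, -0.0017,  0.0013, -0.0002]), 'joint_torque': array([  0.0045, -71.4377, -57.1789,  -0.0002,   0.0072,   0.0001]), 'tcp_pos': array([0.2099, 0.5351, 0.2308]), 'eef_rot': array([-0.5836, -3.0866,  0.0016]), 'ft_force': array([-0.3527,  1.0166,  0.1518]), 'ft_torque': array([-0.0143,  0.0161,  0.0418]), 'grip_force': 0.0, 'width': 0.9982113289823771}
0.0187
```

View pics/top0.png

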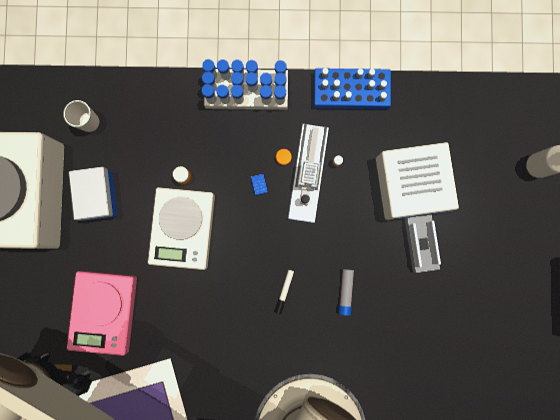

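View pics/side0.png

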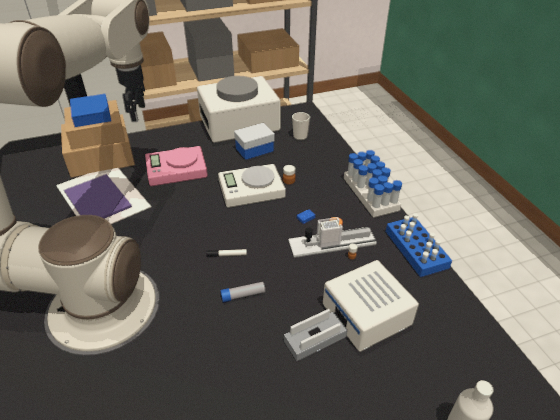

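The top view shows the white balance pan at (180,218) and the magazine tower at about (311,173), with the black knob at (305,199). The reader window is at (424,244). There are two look-alikes to avoid:
- **Balance:** the white one at (180,218) or the pink one at (103,303). I take the white one, because pink is excluded.
- **Cassette:** the stack inside the tower or the blue box at (259,184). I take the stack.

Next I'll make enlarged crops to confirm this.

```bash
python3 - <<'E'
from h import *
a=cv2.imread('pics/top0.png');b=cv2.imread('pics/side0.png')
def c(im,x,y,w,h,k): return cv2.resize(im[y:y+h,x:x+w],(w*k,h*k),interpolation=cv2.INTER_CUBIC)
# 4 crops 100x75... scale 4 => 400x300
P=[c(a,265,120,100,75,4),c(b,280,200,100,75,4),c(a,375,205,100,75,4),c(b,270,290,100,75,4)]
P[0]=c(a,260,150,100,75,4)
cv2.imwrite('pics/crop0.png',np.vstack([np.hstack(P[:2]),np.hstack(P[2:])]))
E
```

```text
(no output)
```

View pics/crop0.png

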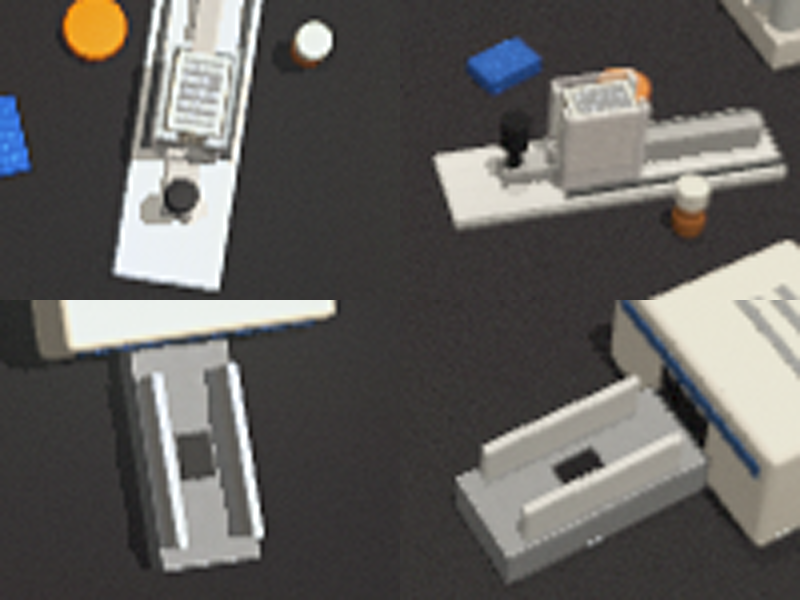

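```bash
python3 - <<'E'
from h import *
np.set_printoptions(precision=4,suppress=True)
t=load('top0');s=load('side0')
print('knobtop',tri((t,(305,198.5)),(s,(309,229))))
w=tri((t,(424,243.75)),(s,(314.5,331.25)));print('win',w)
print('pan',tri((t,(180.5,218)),(s,(258,177))), atz(t,(180.5,218),.055))
f1,f2=atz(t,(288.5,218.75),.008),atz(t,(314.75,222.75),.008)
print('strip front',f1,f2,np.linalg.norm(f1-f2), tri((t,(288.5,218.75)),(s,(288.5,238.75))),tri((t,(314.75,222.75)),(s,(294.25,256.75))))
d=f1-f2;print('mag yaw(front edge)',np.degrees(np.arctan2(d[1],d[0]))-90)
b1,b2=atz(t,(305,125),.008),atz(t,(327,127),.008);print('len',b1-f1,b2-f2,[np.degrees(np.arctan2(*(v[1::-1]))) for v in (b1-f1,b2-f2)])
for u,v in (((150,375),(181,545)),((232,365),(262,538))):
    p=[atz(t,(x/4+375,(y-300)/4+205),.058) for x,y in (u,v)];e=p[0]-p[1];print('guide',p,np.degrees(np.arctan2(e[1],e[0])),np.linalg.norm(e))
E
```

```text
knobtop [0.5941 0.0231 0.0698]
win [ 0.4846 -0.2854  0.0344]
pan [0.5406 0.3396 0.0471] [0.54   0.3381 0.055 ]
strip front [0.5453 0.0631 0.008 ] [ 0.5359 -0.006   0.008 ] 0.06976818380632642 [0.5461 0.0628 0.0095] [ 0.5376 -0.0068  0.0029]
mag yaw(front edge) -7.785755371141548
len [ 0.2506 -0.0403  0.    ] [ 0.2555 -0.0298  0.    ] [np.float64(-9.136498333352064), np.float64(-6.641128688736946)]
guide [array([ 0.5345, -0.2499,  0.058 ]), array([ 0.4277, -0.2692,  0.058 ])] 10.277837746865774 0.10853841357031181
guide [array([ 0.5416, -0.3017,  0.058 ]), array([ 0.4329, -0.3202,  0.058 ])] 9.631183023712346 0.11031229906474894
```

```bash
cat >> h.py <<'E'
from scipy.spatial.transform import Rotation as Ro
def plan(p,yawdeg,n,fr=None):
    """n equal rows to tcp p with tool x at yaw, pointing down; fr=(pos,yaw) start or the measured pose"""
    if fr is None:
        st=bot.sense(); p0=np.array(st['tcp_pos']);R0=Ro.from_rotvec(st['eef_rot'])
    else: p0=np.array(fr[0],float);R0=down(fr[1])
    w=(R0.inv()*down(yawdeg)).as_rotvec()/n
    M=sum((R0*Ro.from_rotvec(w*k)).as_matrix() for k in range(n))
    d=np.linalg.solve(M,np.array(p)-p0)
    print(n,'rows',np.round(np.r_[d/.05,np.degrees(w)/6],3).tolist())
def down(y):
    y=np.radians(y);c,s=np.cos(y),np.sin(y)
    return Ro.from_matrix(np.array([[c,s,0],[s,-c,0],[0,0,-1.]]))
def where():
    st=bot.sense();R=Ro.from_rotvec(st['eef_rot']).as_matrix()
    print('t',round(st['clock'],2),'tcp',np.round(st['tcp_pos'],4),'yaw',round(np.degrees(np.arctan2(R[1,0],R[0,0])),2),'tilt',np.round(R[:2,2],4),'F',np.round(st['ft_force'],1),'w',round(st['width'],3),'g',round(st['grip_force'],1))
E
python3 -c "
from h import *
where()
plan((0.56,0.03,0.21),172.1,20)"
```

```text
t 0.1 tcp [0.2099 0.5351 0.2308] yaw 158.59 tilt [-0.0005 -0.0009] F [-0.4  1.   0.2] w 0.998 g 0.0
20 rows [-0.47, -0.398, 0.021, -0.0, -0.0, -0.113]
```

Call:
send_rows(deltas=[-0.47,-0.398,0.021,0,0,-0.113,-0.47,-0.398,0.021,0,0,-0.113,-0.47,-0.398,0.021,0,0,-0.113,-0.47,-0.398,0.021,0,0,-0.113,-0.47,-0.398,0.021,0,0,-0.113])

```text
clock: 0.6
tcp_pos: [0.2865, 0.4003, 0.2257]
eef_rot: [-0.491, -3.103, 0.001]
ft_force: [-0.3, 0.6, 0.6]
width: 0.998
grip_force: 0.0
```

Call:
send_rows(deltas=[-0.47,-0.398,0.021,0,0,-0.113,-0.47,-0.398,0.021,0,0,-0.113,-0.47,-0.398,0.021,0,0,-0.113,-0.47,-0.398,0.021,0,0,-0.113,-0.47,-0.398,0.021,0,0,-0.113])

```text
clock: 1.1
tcp_pos: [0.3706, 0.2713, 0.2206]
eef_rot: [-0.399, -3.116, 0.0]
ft_force: [0.1, 1.3, -0.1]
width: 1.0
grip_force: 0.0
```

Call:
send_rows(deltas=[-0.47,-0.398,0.021,0,0,-0.113,-0.47,-0.398,0.021,0,0,-0.113,-0.47,-0.398,0.021,0,0,-0.113,-0.47,-0.398,0.021,0,0,-0.113,-0.47,-0.398,0.021,0,0,-0.113])

```text
clock: 1.6
tcp_pos: [0.4622, 0.1475, 0.2153]
eef_rot: [-0.307, -3.126, 0.0]
ft_force: [0.1, -0.4, 0.4]
width: 0.998
grip_force: 0.0
```

Call:
send_rows(deltas=[-0.47,-0.398,0.021,0,0,-0.113,-0.47,-0.398,0.021,0,0,-0.113,-0.47,-0.398,0.021,0,0,-0.113,-0.47,-0.398,0.021,0,0,-0.113,-0.47,-0.398,0.021,0,0,-0.113,0,0,0,0,0,0])

```text
$.deltas: bad value
```

Call:
send_rows(deltas=[-0.47,-0.398,0.021,0,0,-0.113,-0.47,-0.398,0.021,0,0,-0.113,-0.47,-0.398,0.021,0,0,-0.113,-0.47,-0.398,0.021,0,0,-0.113,-0.47,-0.398,0.021,0,0,-0.113])

```text
clock: 2.1
tcp_pos: [0.5609, 0.0294, 0.2099]
eef_rot: [-0.215, -3.134, 0.0]
ft_force: [0.2, 0.8, 0.4]
width: 1.0
grip_force: 0.0
```

Call:
send_rows(deltas=[0,0,0,0,0,0])

```text
clock: 2.2
tcp_pos: [0.5617, 0.028, 0.2092]
eef_rot: [-0.218, -3.133, 0.001]
ft_force: [-0.4, 0.0, -0.6]
width: 1.003
grip_force: 0.0
```

```bash
python3 - <<'E'
from h import *
where(); s=snap('wrist','w1'); print(proj(s,(.594,.0231,.068)),proj(s,(.6545,.0127,.08)),ray(s,(280,210)))
plan((0.593,0.0222,0.10),172.1,5)
E
```

```text
t 2.2 tcp [0.5617 0.028  0.2092] yaw 172.03 tilt [-0.0013 -0.0006] F [-0.4  0.  -0.6] w 1.003 g 0.0
[277.82058438 237.40548179] [275.54833753 310.89513163] (array([0.49286311, 0.03874552, 0.35119613]), array([ 0.26554826, -0.03609498, -0.96342165]))
5 rows [-0.132, -0.01, 0.437, -0.0, -0.003, -0.002]
```

View pics/w1.png

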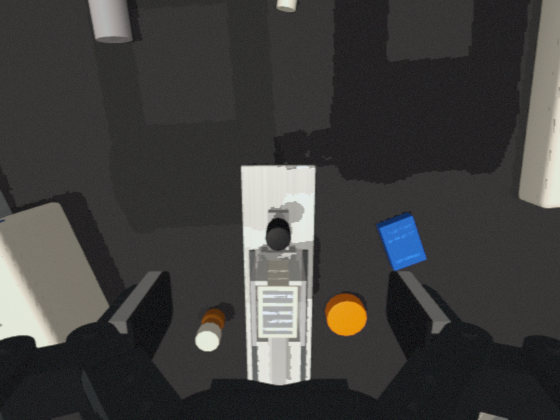

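The wrist view shows the knob at (278,236) and the stack at about (278,310). Both match the predictions to within about 1 mm, so I'm descending on the knob.

Call:
send_rows(deltas=[-0.33,-0.025,0.3,0,0,0,-0.33,-0.025,0.5,0,0,0,0,0,0.5,0,0,0,0,0,0.5,0,0,0,0,0,0.5,0,0,0])

```text
clock: 2.75
tcp_pos: [0.5921, 0.0244, 0.0943]
eef_rot: [-0.214, -3.134, -0.0]
ft_force: [0.5, 0.6, -0.9]
width: 1.0
grip_force: 0.0
```

Call:
send_rows(deltas=[0,0,0.5,0,0,0,0,0,0.4,0,0,0,0,0,0.2,0,0,0,0,0,0,0,0,0])

```text
clock: 3.15
tcp_pos: [0.5918, 0.0241, 0.0394]
eef_rot: [-0.214, -3.132, -0.0]
ft_force: [-0.2, 0.8, 0.9]
width: 0.999
grip_force: 0.0
```

Call:
send_rows(deltas=[0,0,0,0,0,0,0,0,0,0,0,0,0,0,0,0,0,0,0,0,0,0,0,0,0,0,0,0,0,0], fingers=-1)

```text
clock: 3.65
tcp_pos: [0.5928, 0.0225, 0.0411]
eef_rot: [0.215, 3.134, -0.003]
ft_force: [-4.1, -7.8, 6.5]
width: 0.233
grip_force: 58.5
```

Call:
send_rows(deltas=[0,0,0,0,0,0,0,0,0,0,0,0,0,0,0,0,0,0])

```text
clock: 3.95
tcp_pos: [0.5928, 0.0225, 0.0411]
eef_rot: [0.216, 3.134, -0.003]
ft_force: [-3.9, -8.2, 8.1]
width: 0.236
grip_force: 58.8
```

```bash
python3 -c "
from h import *
where()"
```

```text
t 3.95 tcp [0.5928 0.0225 0.0411] yaw 172.13 tilt [ 0.0004 -0.0017] F [-3.9 -8.2  8.1] w 0.236 g 58.8
```

Call:
send_rows(deltas=[0.1,0,0,0,0,0,0.2,0,0,0,0,0,0.2,0,0,0,0,0,0.2,0,0,0,0,0,0.2,0,0,0,0,0])

```text
clock: 4.45
tcp_pos: [0.5485, 0.0286, 0.0411]
eef_rot: [0.216, 3.132, -0.003]
ft_force: [2.1, -9.9, 5.2]
width: 0.238
grip_force: 59.2
```

Call:
send_rows(deltas=[0.2,0,0,0,0,0,0.2,0,0,0,0,0,0.2,0,0,0,0,0,0.2,0,0,0,0,0,0.2,0,0,0,0,0])

```text
clock: 4.95
tcp_pos: [0.4989, 0.0354, 0.0411]
eef_rot: [0.215, 3.132, -0.003]
ft_force: [0.7, -10.7, 6.6]
width: 0.233
grip_force: 59.3
```

Call:
send_rows(deltas=[0.1,0,0,0,0,0,0,0,0,0,0,0,0,0,0,0,0,0])

```text
clock: 5.25
tcp_pos: [0.4939, 0.0361, 0.0411]
eef_rot: [0.215, 3.133, -0.003]
ft_force: [-3.3, -11.7, 8.3]
width: 0.232
grip_force: 60.5
```

```bash
python3 -c "
from h import *
where()"
```

```text
t 5.25 tcp [0.4939 0.0361 0.0411] yaw 172.14 tilt [ 0.0009 -0.002 ] F [ -3.3 -11.7   8.3] w 0.232 g 60.5
```

Call:
send_rows(deltas=[0,0,0,0,0,0,0,0,0,0,0,0,0,0,0,0,0,0,0,0,0,0,0,0,0,0,0,0,0,0], fingers=1)

```text
clock: 5.75
tcp_pos: [0.4936, 0.0372, 0.0403]
eef_rot: [-0.215, -3.134, 0.0]
ft_force: [0.3, -0.9, 0.1]
width: 1.0
grip_force: 0.0
```

Call:
send_rows(deltas=[0,0,-0.3,0,0,0,0,0,-0.5,0,0,0,0,0,-0.6,0,0,0,0,0,-0.6,0,0,0,0,0,-0.4,0,0,0])

```text
clock: 6.25
tcp_pos: [0.494, 0.0372, 0.1624]
eef_rot: [0.215, 3.132, -0.0]
ft_force: [0.9, 0.9, -0.3]
width: 1.004
grip_force: 0.0
```

Call:
send_rows(deltas=[0,0,0,0,0,0,0,0,0,0,0,0])

```text
clock: 6.45
tcp_pos: [0.4936, 0.0372, 0.1602]
eef_rot: [0.215, 3.134, -0.0]
ft_force: [-0.6, -0.5, -0.3]
width: 0.999
grip_force: 0.0
```

```bash
python3 - <<'E'
from h import *
where(); s=snap('wrist','w2');t=snap('side','side2');tt=snap('top','top2')
k=np.array([.4939,.0361]);u=np.array([.9906,-.1374])
p=k+.063*u;print('pocket pred',p,proj(s,(*p,.034)))
im=s['color'];x,y=200,180
A=cv2.resize(im[150:390,180:380],(600,720))[:600]
side=t['color'];v=proj(t,(*p,.034)).astype(int);print(v)
B=cv2.resize(side[v[1]-37:v[1]+38,v[0]-25:v[0]+25],(200,300),interpolation=cv2.INTER_CUBIC)
w=proj(tt,(*p,.034)).astype(int);print(w)
C=cv2.resize(tt['color'][w[1]-37:w[1]+38,w[0]-25:w[0]+25],(200,300),interpolation=cv2.INTER_CUBIC)
cv2.imwrite('pics/c2.png',np.hstack([A,np.vstack([B,C])]))
E
```

```text
t 6.45 tcp [0.4936 0.0372 0.1602] yaw 172.15 tilt [ 0.0003 -0.0001] F [-0.6 -0.5 -0.3] w 0.999 g 0.0
pocket pred [0.5563078 0.0274438] [276.74218886 279.25233557]
[295 239]
[302 214]
```

View pics/c2.png

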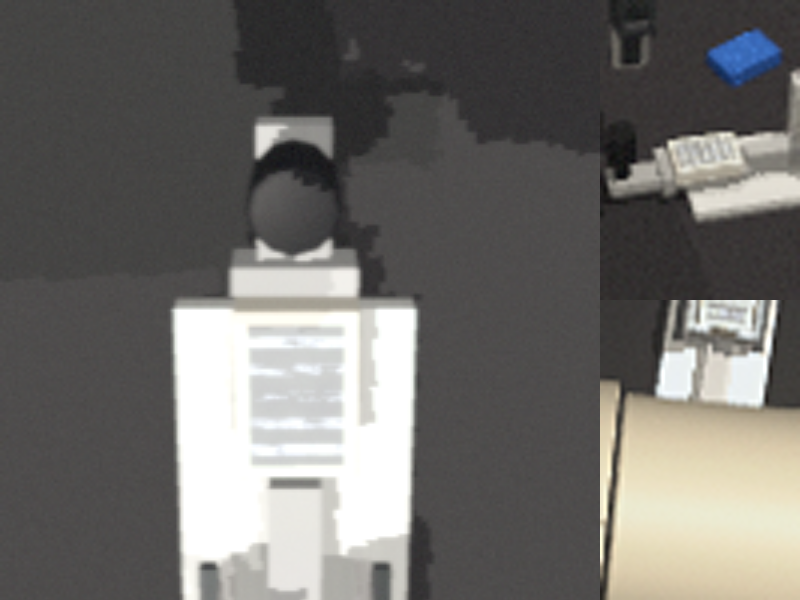

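The cassette sits in the drawn pocket, between the lip and the block. Its centre is at crop pixel (296,396), which is wrist pixel (278.7,282).

```bash
python3 - <<'E'
from h import *
s=load('w2');p=atz(s,(278.7,282),.034);print(p,tri((s,(278.7,282)),(load('side2'),(295+(705-700)/4,239+(156-150)/4))))
plan((p[0],p[1],.08),172.1,4); plan((p[0],p[1],.0215),172.1,4,((p[0],p[1],.08),172.1))
E
```

```text
[0.55895588 0.02868186 0.034     ] [0.55936935 0.02836744 0.03067479]
4 rows [-0.332, 0.003, 0.396, -0.0, -0.004, 0.002]
4 rows [-0.0, 0.0, 0.292, 0.0, 0.0, 0.0]
```

Call:
send_rows(deltas=[-0.33,0.003,0.3,0,0,0,-0.33,0.003,0.4,0,0,0,-0.33,0.003,0.4,0,0,0,-0.33,0.003,0.45,0,0,0,0,0,0.4,0,0,0])

```text
clock: 7.1
tcp_pos: [0.5599, 0.0285, 0.0606]
eef_rot: [-0.216, -3.133, 0.0]
ft_force: [-0.2, 0.3, -1.0]
width: 0.998
grip_force: 0.0
```

Call:
send_rows(deltas=[0,0,0.35,0,0,0,0,0,0.27,0,0,0,0,0,0.2,0,0,0,0,0,0,0,0,0,0,0,0,0,0,0])

```text
clock: 7.6
tcp_pos: [0.5593, 0.0287, 0.0222]
eef_rot: [0.215, 3.134, -0.0]
ft_force: [0.5, 0.4, 0.7]
width: 1.0
grip_force: 0.0
```

```bash
python3 -c "
from h import *
where()"
```

```text
t 7.6 tcp [0.5593 0.0287 0.0222] yaw 172.14 tilt [ 0.0003 -0.0001] F [0.5 0.4 0.7] w 1.0 g 0.0
```

Closing on the cassette and lifting it.

Call:
send_rows(deltas=[0,0,0,0,0,0,0,0,0,0,0,0,0,0,0,0,0,0,0,0,0,0,0,0,0,0,0,0,0,0], fingers=-1)

```text
clock: 8.1
tcp_pos: [0.5595, 0.0287, 0.0225]
eef_rot: [0.215, 3.133, -0.0]
ft_force: [0.3, -0.4, 6.9]
width: 0.376
grip_force: 60.2
```

Call:
send_rows(deltas=[0,0,0,0,0,0,0,0,-0.1,0,0,0,0,0,-0.3,0,0,0,0,0,-0.5,0,0,0,0,0,-0.6,0,0,0])

```text
clock: 8.6
tcp_pos: [0.5586, 0.0288, 0.0981]
eef_rot: [-0.215, -3.133, 0.0]
ft_force: [0.6, 0.1, 0.5]
width: 0.383
grip_force: 59.6
```

Call:
send_rows(deltas=[0,0,-0.6,0,0,0,0,0,-0.6,0,0,0,0,0,-0.3,0,0,0,0,0,0,0,0,0])

```text
clock: 9.0
tcp_pos: [0.5598, 0.0287, 0.1743]
eef_rot: [0.215, 3.131, -0.0]
ft_force: [0.1, 0.6, -1.7]
width: 0.379
grip_force: 59.6
```

```bash
python3 - <<'E'
from h import *
where(); plan((.540,.338,.16),172.1,14)
s=bot.snapshot('wrist')['color']; t=bot.snapshot('side'); p=bot.sense()['tcp_pos'];v=proj(t,p).astype(int)
A=s[120:420,100:460];B=cv2.resize(t['color'][max(v[1]-50,0):v[1]+50,v[0]-60:v[0]+60],(360,300),interpolation=cv2.INTER_CUBIC)
cv2.imwrite('pics/c3.png',np.hstack([A,B]))
E
```

```text
t 9.0 tcp [0.5598 0.0287 0.1743] yaw 172.14 tilt [ 0.0036 -0.0004] F [ 0.1  0.6 -1.7] w 0.379 g 59.6
14 rows [0.089, 0.434, 0.02, 0.0, 0.003, 0.001]
```

View pics/c3.png

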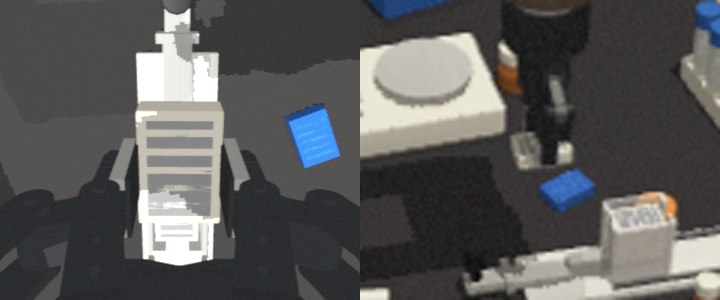

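The cassette is held squarely, lid up, at wrist-crop pixel (178,160). Moving it over the pan.

Call:
send_rows(deltas=[0.04,0.2,0.02,0,0,0,0.08,0.4,0.02,0,0,0,0.09,0.44,0.02,0,0,0,0.09,0.44,0.02,0,0,0,0.09,0.44,0.02,0,0,0])

```text
clock: 9.6
tcp_pos: [0.5521, 0.128, 0.1653]
eef_rot: [-0.215, -3.132, 0.0]
ft_force: [0.3, 0.5, -0.8]
width: 0.377
grip_force: 59.6
```

Call:
send_rows(deltas=[0.09,0.44,0.02,0,0,0,0.09,0.44,0.02,0,0,0,0.09,0.44,0.02,0,0,0,0.09,0.44,0.02,0,0,0,0.09,0.44,0.02,0,0,0])

```text
clock: 10.1
tcp_pos: [0.5447, 0.24, 0.1602]
eef_rot: [-0.215, -3.132, 0.001]
ft_force: [-0.0, 0.0, -0.6]
width: 0.374
grip_force: 59.6
```

Call:
send_rows(deltas=[0.09,0.44,0.02,0,0,0,0.09,0.44,0.02,0,0,0,0.09,0.44,0.02,0,0,0,0.09,0.44,0.02,0,0,0,0.05,0.25,0.02,0,0,0])

```text
clock: 10.6
tcp_pos: [0.538, 0.3427, 0.1552]
eef_rot: [-0.213, -3.132, 0.001]
ft_force: [-0.6, -0.7, -0.8]
width: 0.376
grip_force: 59.6
```

Call:
send_rows(deltas=[0,0,0.2,0,0,0,0,0,0.4,0,0,0,0,0,0.4,0,0,0,0,0,0.4,0,0,0,0,0,0,0,0,0])

```text
clock: 11.1
tcp_pos: [0.5376, 0.3394, 0.0831]
eef_rot: [-0.216, -3.129, 0.005]
ft_force: [-0.3, -0.4, -0.4]
width: 0.375
grip_force: 59.6
```

```bash
python3 - <<'E'
from h import *
where(); plan((.540,.338,.0580),172.1,4)
E
```

```text
t 11.1 tcp [0.5376 0.3394 0.0831] yaw 172.11 tilt [-0.0049 -0.0026] F [-0.3 -0.4 -0.4] w 0.375 g 59.6
4 rows [-0.013, -0.005, 0.125, -0.008, -0.011, 0.0]
```

Call:
send_rows(deltas=[0,0,0.15,0,0,0,0,0,0.15,0,0,0,0,0,0.1,0,0,0,0,0,0.05,0,0,0,0,0,0,0,0,0])

```text
clock: 11.6
tcp_pos: [0.539, 0.3409, 0.0641]
eef_rot: [-0.215, -3.134, 0.0]
ft_force: [0.1, -0.7, -1.2]
width: 0.376
grip_force: 59.6
```

Call:
send_rows(deltas=[0,0,0,0,0,0,0,0,0,0,0,0])

```text
clock: 11.8
tcp_pos: [0.5392, 0.341, 0.0646]
eef_rot: [0.215, 3.134, 0.0]
ft_force: [-0.1, 0.5, -1.4]
width: 0.375
grip_force: 59.6
```

```bash
python3 - <<'E'
from h import *
where()
E
```

```text
t 11.8 tcp [0.5392 0.341  0.0646] yaw 172.15 tilt [0.0005 0.0002] F [-0.1  0.5 -1.4] w 0.375 g 59.6
```

Call:
send_rows(deltas=[0,0,0.05,0,0,0,0,0,0.05,0,0,0,0,0,0.03,0,0,0,0,0,0,0,0,0,0,0,0,0,0,0])

```text
clock: 12.3
tcp_pos: [0.539, 0.3409, 0.0577]
eef_rot: [-0.215, -3.134, 0.0]
ft_force: [0.8, 0.0, 0.1]
width: 0.379
grip_force: 59.6
```

```bash
python3 - <<'E'
from h import *
where()
E
```

```text
t 12.3 tcp [0.539  0.3409 0.0577] yaw 172.14 tilt [-0.0002 -0.0001] F [0.8 0.  0.1] w 0.379 g 59.6
```

Call:
send_rows(deltas=[0,0,0,0,0,0,0,0,0,0,0,0,0,0,0,0,0,0,0,0,0,0,0,0,0,0,0,0,0,0], fingers=1)

```text
clock: 12.8
tcp_pos: [0.5391, 0.3409, 0.0578]
eef_rot: [-0.215, -3.134, 0.0]
ft_force: [-0.2, 0.5, -0.4]
width: 0.999
grip_force: 0.0
```

Call:
send_rows(deltas=[0,0,-0.2,0,0,0,0,0,-0.4,0,0,0,0,0,-0.4,0,0,0,0,0,-0.4,0,0,0,0,0,-0.4,0,0,0])

```text
clock: 13.3
tcp_pos: [0.5391, 0.3409, 0.1495]
eef_rot: [0.215, 3.134, 0.0]
ft_force: [0.6, -0.7, -0.3]
width: 1.003
grip_force: 0.0
```

Call:
send_rows(deltas=[0.3,0,-0.1,0,0,0,0.3,0,0,0,0,0,0.3,0,0,0,0,0,0,0,0,0,0,0,0,0,0,0,0,0])

```text
clock: 13.8
tcp_pos: [0.4937, 0.3472, 0.1524]
eef_rot: [-0.214, -3.134, 0.001]
ft_force: [0.4, 0.1, -0.6]
width: 1.001
grip_force: 0.0
```

```bash
python3 - <<'E'
from h import *
where(); s=snap('wrist','w4');print(proj(s,(.539,.3409,.069)))
cv2.imwrite('pics/c4.png',cv2.resize(s['color'][180:380,180:380],(600,600),interpolation=cv2.INTER_CUBIC))
E
```

```text
t 13.8 tcp [0.4937 0.3472 0.1524] yaw 172.19 tilt [-0.0005 -0.0004] F [ 0.4  0.1 -0.6] w 1.001 g 0.0
[277.78757791 284.07976709]
```

View pics/c4.png

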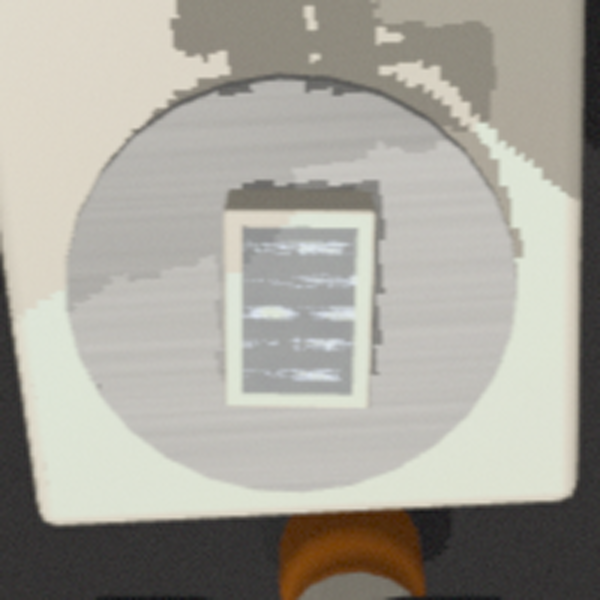

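The cassette lies flat near the pan's centre, at crop pixel (299,309), which is wrist pixel (279.7,283). The jar stands behind it.

```bash
python3 - <<'E'
from h import *
s=load('w4');p=atz(s,(279.7,283),.069);print(p)
j=atz(load('top0'),(181,175),.055);print('jar',j, (j-p)[:2]@[.9906,-.1374])
p[2]=.14;plan(p,82.1,15)
E
```

```text
[0.53837012 0.34230752 0.069     ]
jar [0.64998855 0.33987844 0.055     ] 0.1109029730482802
15 rows [-0.048, 0.045, 0.017, -0.0, 0.0, 1.001]
```

Call:
send_rows(deltas=[-0.048,0.045,0.017,0,0,1,-0.048,0.045,0.017,0,0,1,-0.048,0.045,0.017,0,0,1,-0.048,0.045,0.017,0,0,1,-0.048,0.045,0.017,0,0,1])

```text
clock: 14.35
tcp_pos: [0.5098, 0.3534, 0.148]
eef_rot: [-1.026, -2.969, 0.001]
ft_force: [-0.0, 0.5, -0.3]
width: 1.003
grip_force: 0.0
```

Call:
send_rows(deltas=[-0.048,0.045,0.017,0,0,1,-0.048,0.045,0.017,0,0,1,-0.048,0.045,0.017,0,0,1,-0.048,0.045,0.017,0,0,1,-0.048,0.045,0.017,0,0,1])

```text
clock: 14.85
tcp_pos: [0.526, 0.3514, 0.1437]
eef_rot: [-1.76, -2.602, 0.001]
ft_force: [-0.3, -0.4, 0.4]
width: 1.0
grip_force: 0.0
```

Call:
send_rows(deltas=[-0.048,0.045,0.017,0,0,1,-0.048,0.045,0.017,0,0,1,-0.048,0.045,0.017,0,0,1,-0.048,0.045,0.017,0,0,1,-0.048,0.045,0.017,0,0,1])

```text
clock: 15.35
tcp_pos: [0.539, 0.3416, 0.1394]
eef_rot: [-2.373, -2.059, 0.001]
ft_force: [-0.6, 0.7, -0.1]
width: 1.001
grip_force: 0.0
```

Call:
send_rows(deltas=[0,0,0,0,0,0,0,0,0,0,0,0])

```text
clock: 15.55
tcp_pos: [0.5388, 0.3418, 0.1397]
eef_rot: [-2.365, -2.067, 0.001]
ft_force: [0.2, 0.7, -0.2]
width: 1.001
grip_force: 0.0
```

```bash
python3 - <<'E'
from h import *
where(); plan((.5384,.3418,.0565),82.1,5)
E
```

```text
t 15.55 tcp [0.5388 0.3418 0.1397] yaw 82.31 tilt [-0.0004 -0.0003] F [ 0.2  0.7 -0.2] w 1.001 g 0.0
5 rows [0.0, -0.001, 0.333, -0.001, 0.001, 0.007]
```

Call:
send_rows(deltas=[0,0,0.3,0,0,0,0,0,0.4,0,0,0,0,0,0.4,0,0,0,0,0,0.35,0,0,0,0,0,0.215,0,0,0])

```text
clock: 16.05
tcp_pos: [0.5378, 0.3416, 0.0543]
eef_rot: [-2.366, -2.066, 0.004]
ft_force: [0.2, -0.3, -0.1]
width: 1.005
grip_force: 0.0
```

Call:
send_rows(deltas=[0,0,0,0,0,0,0,0,0,0,0,0])

```text
clock: 16.25
tcp_pos: [0.5387, 0.342, 0.057]
eef_rot: [2.368, 2.065, 0.0]
ft_force: [-0.9, -0.2, 1.2]
width: 0.999
grip_force: 0.0
```

Call:
send_rows(deltas=[0,0,0,0,0,0,0,0,0,0,0,0,0,0,0,0,0,0,0,0,0,0,0,0,0,0,0,0,0,0], fingers=-1)

```text
clock: 16.75
tcp_pos: [0.5391, 0.3421, 0.0579]
eef_rot: [2.368, 2.064, 0.002]
ft_force: [-1.8, -1.0, 6.5]
width: 0.564
grip_force: 62.5
```

```bash
python3 - <<'E'
from h import *
where()
E
```

```text
t 16.75 tcp [0.5391 0.3421 0.0579] yaw 82.15 tilt [0.0014 0.0006] F [-1.8 -1.   6.5] w 0.564 g 62.5
```

Call:
send_rows(deltas=[0,0,-0.1,0,0,0,0,0,-0.4,0,0,0,0,0,-0.6,0,0,0,0,0,-0.6,0,0,0,0,0,-0.6,0,0,0])

```text
clock: 17.25
tcp_pos: [0.5385, 0.3418, 0.1734]
eef_rot: [2.368, 2.064, 0.0]
ft_force: [0.9, 0.5, -0.9]
width: 0.56
grip_force: 61.9
```

Call:
send_rows(deltas=[0,0,-0.3,0,0,0,0,0,0,0,0,0])

```text
clock: 17.45
tcp_pos: [0.5393, 0.3422, 0.189]
eef_rot: [2.368, 2.063, 0.005]
ft_force: [-0.1, -0.1, -1.1]
width: 0.562
grip_force: 61.9
```

```bash
python3 - <<'E'
from h import *
where(); plan((.4844,-.2853,.16),100,25)
E
```

```text
t 17.45 tcp [0.5393 0.3422 0.189 ] yaw 82.14 tilt [0.0031 0.0015] F [-0.1 -0.1 -1.1] w 0.562 g 61.9
25 rows [-0.503, -0.05, 0.023, 0.001, -0.001, -0.119]
```

Call:
send_rows(deltas=[-0.25,-0.05,0.02,0,0,-0.12,-0.5,-0.05,0.02,0,0,-0.12,-0.51,-0.05,0.02,0,0,-0.12,-0.51,-0.05,0.02,0,0,-0.12,-0.51,-0.05,0.02,0,0,-0.12])

```text
clock: 17.95
tcp_pos: [0.5125, 0.2282, 0.1797]
eef_rot: [-2.3, -2.138, 0.004]
ft_force: [0.3, 0.2, -0.1]
width: 0.56
grip_force: 61.9
```

Call:
send_rows(deltas=[-0.51,-0.05,0.02,0,0,-0.12,-0.51,-0.05,0.02,0,0,-0.12,-0.51,-0.05,0.02,0,0,-0.12,-0.51,-0.05,0.02,0,0,-0.12,-0.51,-0.05,0.02,0,0,-0.12])

```text
clock: 18.45
tcp_pos: [0.4936, 0.1017, 0.1749]
eef_rot: [-2.232, -2.209, 0.003]
ft_force: [0.3, -0.1, -1.1]
width: 0.566
grip_force: 61.9
```

Call:
send_rows(deltas=[-0.51,-0.05,0.02,0,0,-0.12,-0.51,-0.05,0.02,0,0,-0.12,-0.51,-0.05,0.02,0,0,-0.12,-0.51,-0.05,0.02,0,0,-0.12,-0.51,-0.05,0.02,0,0,-0.12])

```text
clock: 18.95
tcp_pos: [0.4828, -0.0256, 0.1699]
eef_rot: [-2.161, -2.277, 0.002]
ft_force: [0.4, -0.0, -0.9]
width: 0.561
grip_force: 61.9
```

Call:
send_rows(deltas=[-0.51,-0.05,0.02,0,0,-0.12,-0.51,-0.05,0.02,0,0,-0.12,-0.51,-0.05,0.02,0,0,-0.12,-0.51,-0.05,0.02,0,0,-0.12,-0.51,-0.05,0.02,0,0,-0.12])

```text
clock: 19.45
tcp_pos: [0.4801, -0.1534, 0.1649]
eef_rot: [-2.088, -2.344, 0.001]
ft_force: [0.0, 0.0, -0.9]
width: 0.563
grip_force: 61.9
```

Call:
send_rows(deltas=[-0.51,-0.05,0.02,0,0,-0.12,-0.51,-0.05,0.02,0,0,-0.12,-0.51,-0.05,0.02,0,0,-0.12,-0.3,-0.05,0.02,0,0,-0.12,0,0,0,0,0,0])

```text
clock: 19.95
tcp_pos: [0.4822, -0.2457, 0.1607]
eef_rot: [-2.031, -2.393, 0.001]
ft_force: [-0.7, -0.5, -0.7]
width: 0.561
grip_force: 61.9
```

```bash
python3 - <<'E'
from h import *
where(); s=snap('wrist','w5'); t=snap('side','side5'); plan((.4844,-.2853,.16),100,4)
b=np.array([.4844,-.2853]);u=np.array([np.cos(.1745),np.sin(.1745)])
for k in(-.055,.055):print([proj(s,(*(b+k*u+m*np.array([-u[1],u[0]])),.058)).round().tolist() for m in (.021,-.021)])
print(proj(s,(*b,.03)),proj(t,(*b,.03)))
v=proj(t,(*b,.08)).astype(int)
cv2.imwrite('pics/c5.png',np.hstack([s['color'],cv2.resize(t['color'][v[1]-60:v[1]+45,v[0]-30:v[0]+30],(240,420),interpolation=cv2.INTER_CUBIC)]))
E
```

```text
t 19.95 tcp [ 0.4822 -0.2457  0.1607] yaw 99.36 tilt [-0.0027  0.0013] F [-0.7 -0.5 -0.7] w 0.561 g 61.9
4 rows [-0.205, -0.026, 0.007, -0.004, -0.004, -0.026]
[[196.0, 239.0], [200.0, 292.0]]
[[350.0, 237.0], [347.0, 290.0]]
[273.75982371 250.73522089] [314.42516755 332.29384271]
```

View pics/c5.png

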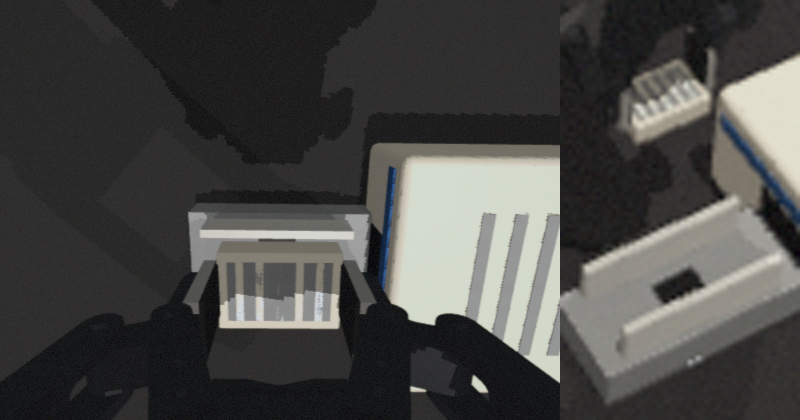

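The wrist view shows the cassette held level at (280,285). The far guide runs from (201,238) to (354,238) and the window starts at about (277,240). That matches the predicted bay in y and puts it about 2 mm further along +x, so I'll correct for that.

```bash
python3 - <<'E'
from h import *
plan((.4862,-.2852,.11),99.7,5)
E
```

```text
5 rows [-0.165, -0.013, 0.206, -0.003, -0.003, -0.011]
```

Call:
send_rows(deltas=[-0.16,-0.013,0.2,0,0,-0.01,-0.16,-0.013,0.2,0,0,-0.01,-0.16,-0.013,0.2,0,0,-0.01,-0.16,-0.013,0.2,0,0,-0.01,-0.16,-0.013,0.2,0,0,-0.01])

```text
clock: 20.55
tcp_pos: [0.487, -0.2851, 0.1116]
eef_rot: [-2.025, -2.401, 0.0]
ft_force: [-0.3, 0.4, -1.2]
width: 0.56
grip_force: 61.9
```

Call:
send_rows(deltas=[0,0,0,0,0,0,0,0,0,0,0,0,0,0,0,0,0,0])

```text
clock: 20.85
tcp_pos: [0.4872, -0.2844, 0.1133]
eef_rot: [2.025, 2.401, -0.0]
ft_force: [-0.3, -0.2, 0.6]
width: 0.569
grip_force: 61.9
```

```bash
python3 - <<'E'
from h import *
where(); s=snap('wrist','w6');t=snap('side','side6')
b=np.array([.4862,-.2852]);a=np.radians(9.7);u=np.array([np.cos(a),np.sin(a)]);n=np.array([-u[1],u[0]])
for k in(-.055,.055):print([proj(s,(*(b+k*u+m*n),.058)).round().tolist() for m in (.021,-.021)])
plan((.4862,-.2852,.065),99.7,3)
cv2.imwrite('pics/c6.png',np.hstack([cv2.resize(s['color'][140:390,140:420],(560,500)),cv2.resize(t['color'][260:385,280:340],(240,500),interpolation=cv2.INTER_CUBIC)]))
E
```

```text
t 20.85 tcp [ 0.4872 -0.2844  0.1133] yaw 99.72 tilt [ 0.0004 -0.0004] F [-0.3 -0.2  0.6] w 0.569 g 61.9
[[178.0, 202.0], [184.0, 270.0]]
[[374.0, 202.0], [369.0, 270.0]]
3 rows [-0.004, -0.008, 0.322, 0.002, 0.002, 0.002]
```

View pics/c6.png

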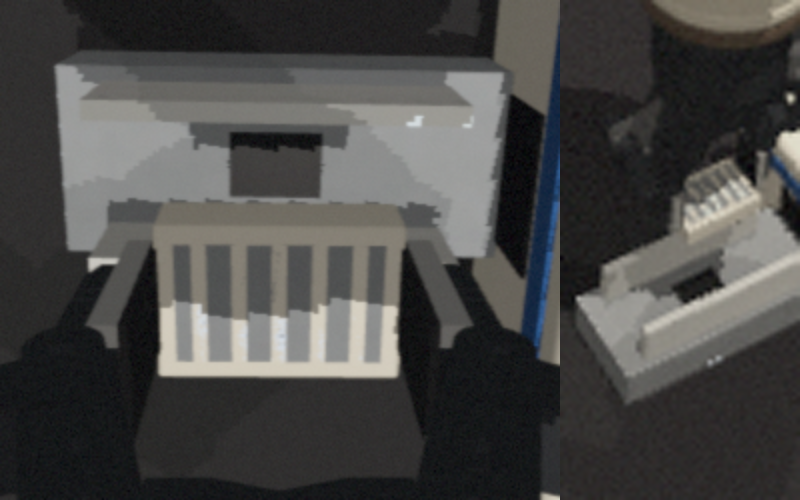

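The far guide's inner edge is at crop row 122 (px 201, predicted 202) and the window is centred under the cassette columns. It is aligned to about 1 mm, so I'm descending between the guides.

Call:
send_rows(deltas=[-0.01,0,0.2,0,0,0,0,0,0.25,0,0,0,0,0,0.25,0,0,0,0,0,0.2,0,0,0,0,0,0.2,0,0,0])

```text
clock: 21.45
tcp_pos: [0.4869, -0.2848, 0.0565]
eef_rot: [-2.025, -2.401, 0.0]
ft_force: [-0.1, 0.1, -0.8]
width: 0.564
grip_force: 61.9
```

Call:
send_rows(deltas=[0,0,0.15,0,0,0,0,0,0.1,0,0,0,0,0,0.1,0,0,0,0,0,0,0,0,0,0,0,0,0,0,0])

```text
clock: 21.95
tcp_pos: [0.4872, -0.285, 0.0405]
eef_rot: [2.025, 2.401, -0.0]
ft_force: [0.7, 0.3, -1.3]
width: 0.562
grip_force: 61.9
```

```bash
python3 - <<'E'
from h import *
where()
E
```

```text
t 21.95 tcp [ 0.4872 -0.285   0.0405] yaw 99.72 tilt [ 0.0002 -0.0003] F [ 0.7  0.3 -1.3] w 0.562 g 61.9
```

Call:
send_rows(deltas=[0,0,0.05,0,0,0,0,0,0.05,0,0,0,0,0,0.03,0,0,0,0,0,0,0,0,0,0,0,0,0,0,0])

```text
clock: 22.45
tcp_pos: [0.4871, -0.285, 0.0338]
eef_rot: [-2.025, -2.402, 0.0]
ft_force: [0.2, -0.4, 0.1]
width: 0.566
grip_force: 61.9
```

Call:
send_rows(deltas=[0,0,0.02,0,0,0,0,0,0,0,0,0,0,0,0,0,0,0])

```text
clock: 22.75
tcp_pos: [0.4872, -0.285, 0.0329]
eef_rot: [2.025, 2.401, -0.0]
ft_force: [-0.0, -1.3, 0.3]
width: 0.566
grip_force: 62.0
```

```bash
python3 - <<'E'
from h import *
where()
E
```

```text
t 22.75 tcp [ 0.4872 -0.285   0.0329] yaw 99.72 tilt [ 0.0002 -0.0002] F [-0.  -1.3  0.3] w 0.566 g 62.0
```

Call:
send_rows(deltas=[0,0,0,0,0,0,0,0,0,0,0,0,0,0,0,0,0,0,0,0,0,0,0,0,0,0,0,0,0,0], fingers=1)

```text
clock: 23.25
tcp_pos: [0.4871, -0.285, 0.0328]
eef_rot: [-2.025, -2.402, 0.0]
ft_force: [0.1, -0.0, -0.7]
width: 0.999
grip_force: 0.0
```

Call:
send_rows(deltas=[0,0,-0.2,0,0,0,0,0,-0.4,0,0,0,0,0,-0.5,0,0,0,0,0,-0.5,0,0,0,0,0,-0.5,0,0,0])

```text
clock: 23.75
tcp_pos: [0.4871, -0.2849, 0.1397]
eef_rot: [2.025, 2.401, -0.0]
ft_force: [-0.3, 0.4, -0.2]
width: 0.997
grip_force: 0.0
```

Call:
send_rows(deltas=[0.3,0,-0.3,0,0,0,0.4,0,-0.1,0,0,0,0.3,0,0,0,0,0,0,0,0,0,0,0,0,0,0,0,0,0])

```text
clock: 24.25
tcp_pos: [0.4784, -0.2348, 0.1571]
eef_rot: [-2.023, -2.402, 0.0]
ft_force: [0.2, 0.1, -0.5]
width: 0.996
grip_force: 0.0
```

```bash
python3 - <<'E'
from h import *
where(); s=snap('wrist','w7');t=snap('side','side7')
b=np.array([.4872,-.285]);print(proj(s,(*b,.044)))
k=np.array([.4939,.0361]);plan((*k,.16),172.1,14)
v=proj(s,(*b,.044)).astype(int);print(v)
A=cv2.resize(s['color'][max(v[1]-100,0):v[1]+100,v[0]-112:v[0]+112],(560,500));
cv2.imwrite('pics/c7.png',np.hstack([A,cv2.resize(t['color'][260:385,280:340],(240,500),interpolation=cv2.INTER_CUBIC)]))
E
```

```text
t 24.25 tcp [ 0.4784 -0.2348  0.1571] yaw 99.79 tilt [-0.0009  0.0003] F [ 0.2  0.1 -0.5] w 0.996 g 0.0
[278.83192033 273.20039868]
14 rows [0.286, 0.302, -0.004, -0.0, -0.001, -0.862]
[278 273]
```

View pics/c7.png

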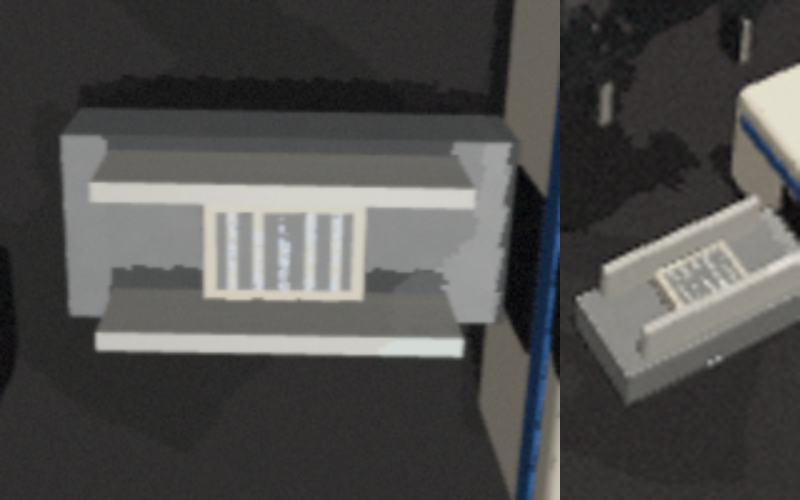

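The cassette lies flat and lengthwise between the guides, centred over the window at crop pixel (284,252) with the guides centred at about 281. Going back to the knob.

Call:
send_rows(deltas=[0.286,0.302,-0.004,0,0,-0.862,0.286,0.302,-0.004,0,0,-0.862,0.286,0.302,-0.004,0,0,-0.862,0.286,0.302,-0.004,0,0,-0.862,0.286,0.302,-0.004,0,0,-0.862])

```text
clock: 24.85
tcp_pos: [0.525, -0.1431, 0.1582]
eef_rot: [-1.432, -2.795, 0.0]
ft_force: [0.6, 0.7, -1.2]
width: 1.0
grip_force: 0.0
```

Call:
send_rows(deltas=[0.286,0.302,-0.004,0,0,-0.862,0.286,0.302,-0.004,0,0,-0.862,0.286,0.302,-0.004,0,0,-0.862,0.286,0.302,-0.004,0,0,-0.862,0.286,0.302,-0.004,0,0,-0.862])

```text
clock: 25.35
tcp_pos: [0.5258, -0.0398, 0.1592]
eef_rot: [-0.77, -3.045, 0.0]
ft_force: [0.5, 0.5, -0.2]
width: 0.999
grip_force: 0.0
```

Call:
send_rows(deltas=[0.286,0.302,-0.004,0,0,-0.862,0.286,0.302,-0.004,0,0,-0.862,0.286,0.302,-0.004,0,0,-0.862,0.286,0.302,-0.004,0,0,-0.862,0,0,0,0,0,0])

```text
clock: 25.85
tcp_pos: [0.4932, 0.0374, 0.1603]
eef_rot: [-0.209, -3.134, -0.0]
ft_force: [1.4, -0.6, -0.1]
width: 0.999
grip_force: 0.0
```

Call:
send_rows(deltas=[0,0,0,0,0,0,0,0,0,0,0,0])

```text
clock: 26.05
tcp_pos: [0.4943, 0.0355, 0.1604]
eef_rot: [-0.219, -3.134, 0.0]
ft_force: [-0.2, 1.3, 0.1]
width: 1.003
grip_force: 0.0
```

```bash
python3 - <<'E'
from h import *
where();plan((.4939,.0361,.041),172.1,6)
E
```

```text
t 26.05 tcp [0.4943 0.0355 0.1604] yaw 172.02 tilt [-0.0003 -0.0002] F [-0.2  1.3  0.1] w 1.003 g 0.0
6 rows [0.002, 0.002, 0.398, -0.0, -0.0, -0.002]
```

Call:
send_rows(deltas=[0,0,0.4,0,0,0,0,0,0.5,0,0,0,0,0,0.5,0,0,0,0,0,0.5,0,0,0,0,0,0.3,0,0,0])

```text
clock: 26.55
tcp_pos: [0.4935, 0.0354, 0.0486]
eef_rot: [-0.219, -3.132, 0.0]
ft_force: [0.4, 0.6, 0.6]
width: 0.999
grip_force: 0.0
```

Call:
send_rows(deltas=[0,0,0.18,0,0,0,0,0,0,0,0,0])

```text
clock: 26.75
tcp_pos: [0.4937, 0.0357, 0.0406]
eef_rot: [-0.217, -3.132, 0.0]
ft_force: [0.4, 1.1, 0.9]
width: 0.999
grip_force: 0.0
```

Call:
send_rows(deltas=[0,0,0,0,0,0,0,0,0,0,0,0,0,0,0,0,0,0,0,0,0,0,0,0,0,0,0,0,0,0], fingers=-1)

```text
clock: 27.25
tcp_pos: [0.4943, 0.036, 0.0422]
eef_rot: [0.215, 3.133, -0.001]
ft_force: [-0.8, -1.8, 2.8]
width: 0.233
grip_force: 58.5
```

Call:
send_rows(deltas=[0,0,0,0,0,0,-0.1,0,0,0,0,0,-0.2,0,0,0,0,0,-0.2,0,0,0,0,0,-0.2,0,0,0,0,0])

```text
clock: 27.75
tcp_pos: [0.5291, 0.0312, 0.0422]
eef_rot: [0.215, 3.134, -0.001]
ft_force: [-3.4, -0.6, 7.6]
width: 0.234
grip_force: 58.9
```

Call:
send_rows(deltas=[-0.2,0,0,0,0,0,-0.2,0,0,0,0,0,-0.2,0,0,0,0,0,-0.2,0,0,0,0,0,-0.2,0,0,0,0,0])

```text
clock: 28.25
tcp_pos: [0.5786, 0.0244, 0.0422]
eef_rot: [0.215, 3.134, -0.001]
ft_force: [-3.5, -1.7, 8.3]
width: 0.232
grip_force: 59.0
```

Call:
send_rows(deltas=[-0.15,0,0,0,0,0,-0.1,0,0,0,0,0,0,0,0,0,0,0,0,0,0,0,0,0])

```text
clock: 28.65
tcp_pos: [0.5912, 0.0226, 0.0422]
eef_rot: [0.216, 3.133, -0.0]
ft_force: [1.0, -0.4, 5.0]
width: 0.236
grip_force: 58.8
```

```bash
python3 - <<'E'
from h import *
where()
E
```

```text
t 28.65 tcp [0.5912 0.0226 0.0422] yaw 172.13 tilt [ 0.0014 -0.0004] F [ 1.  -0.4  5. ] w 0.236 g 58.8
```

Call:
send_rows(deltas=[-0.03,0,0,0,0,0,-0.02,0,0,0,0,0,0,0,0,0,0,0,0,0,0,0,0,0])

```text
clock: 29.05
tcp_pos: [0.5928, 0.0224, 0.0422]
eef_rot: [-0.215, -3.134, 0.0]
ft_force: [-6.6, -0.6, 9.0]
width: 0.235
grip_force: 59.4
```

```bash
python3 - <<'E'
from h import *
where()
E
```

```text
t 29.05 tcp [0.5928 0.0224 0.0422] yaw 172.14 tilt [-0.0003 -0.0003] F [-6.6 -0.6  9. ] w 0.235 g 59.4
```

At the home stop (the force along x is now -6.6 N). Releasing, retreating and checking.

Call:
send_rows(deltas=[0,0,0,0,0,0,0,0,0,0,0,0,0,0,0,0,0,0,0,0,0,0,0,0,0,0,0,0,0,0], fingers=1)

```text
clock: 29.55
tcp_pos: [0.593, 0.0224, 0.0415]
eef_rot: [-0.216, -3.134, 0.0]
ft_force: [-0.4, -0.5, 0.5]
width: 0.997
grip_force: 0.0
```

Call:
send_rows(deltas=[0,0,-0.3,0,0,0,0,0,-0.5,0,0,0,0,0,-0.6,0,0,0,0,0,-0.6,0,0,0,0,0,-0.6,0,0,0])

```text
clock: 30.05
tcp_pos: [0.5929, 0.0225, 0.1742]
eef_rot: [0.215, 3.133, -0.0]
ft_force: [0.3, 0.1, -0.4]
width: 0.996
grip_force: 0.0
```

Call:
send_rows(deltas=[0.5,0,-0.4,0,0,0,0.5,0,-0.2,0,0,0,0.3,0,0,0,0,0,0,0,0,0,0,0,0,0,0,0,0,0])

```text
clock: 30.55
tcp_pos: [0.5289, 0.0313, 0.2025]
eef_rot: [0.215, 3.133, -0.0]
ft_force: [-0.9, 0.5, -1.1]
width: 0.998
grip_force: 0.0
```

```bash
python3 - <<'E'
from h import *
where(); s=snap('wrist','w8');t=snap('side','side8')
v=proj(s,(.6545,.0127,.05)).astype(int);print(v)
A=cv2.resize(s['color'][v[1]-100:v[1]+80,v[0]-70:v[0]+70],(420,540),interpolation=cv2.INTER_CUBIC)
B=np.vstack([cv2.resize(t['color'][205:250,285:380],(380,180),interpolation=cv2.INTER_CUBIC),cv2.resize(t['color'][295:385,275:370],(380,360),interpolation=cv2.INTER_CUBIC)])
cv2.imwrite('pics/c8.png',np.hstack([A,B]))
E
```

```text
t 30.55 tcp [0.5289 0.0313 0.2025] yaw 172.13 tilt [ 0.0013 -0.0002] F [-0.9  0.5 -1.1] w 0.998 g 0.0
[276 328]
```

View pics/c8.png

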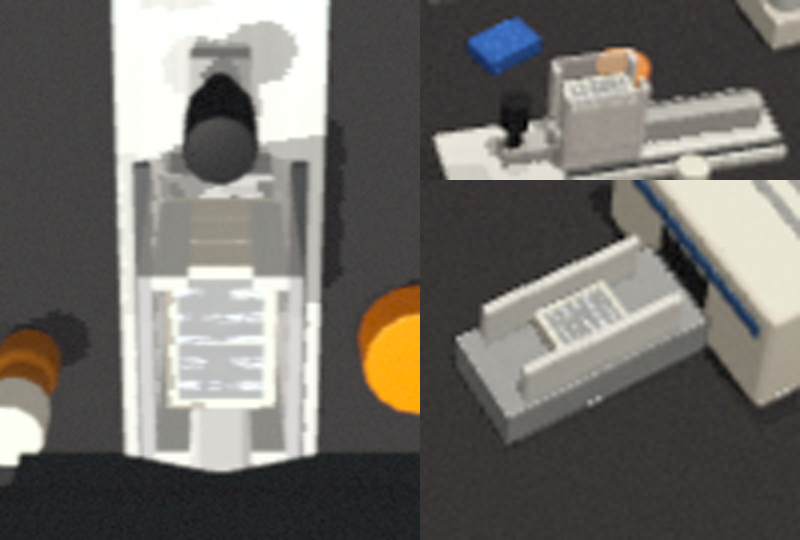

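The stack has dropped by one inside the tower, with the lid now lower at crop pixel (597,90). The shuttle is home and the cassette lies in the bay at about crop pixel (580,315).

```bash
python3 -c "
from plant import bot
print(bot.finish_job())"
```

```text
the job is handed in; nothing more can be done
None
```

I completed every step and handed the job in at about 31 s, but the hand-in returned no verdict: the bottom cassette was weighed on the pan and laid flat in the reader bay over the window, the shuttle pushed home, and the stack dropped by one, as the last pictures show.

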